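# Load a case on the roller rack

## Robot

A 6-joint arm with a two-finger parallel gripper is mounted at the origin on a cart in front of the work surface, level with it; the furniture and walls round the work are solid. World frame = base frame: x ahead of the robot, y to its left, z up, the work surface at z = 0. Lengths are in m, angles in degrees, forces in N, time in s.
With the tool pointing down it reaches from about 0.4 to 0.825 m from the base axis. Payload 7 kg.
Tool frame: the origin (TCP) lies at the very end of the fingers, on their centre line; the grasp point (between the pads) lies 19 mm behind it; z points along the fingers, y is the direction in which the jaws open and shut (so a half turn about z gives the same grasp; the last joint's range is limited). The gripper opens to 88 mm and grips with 3 to 60 N. Pads are 19 mm wide; open, the fingers measure 130 mm over their backs; the gripper's body (78 mm by 193 mm) begins 47 mm behind the grasp point.
Start: joints at [-59.238, 20.546, 0.682, 0, -70.136, -16.507], TCP at [0.166, -0.654, 0.227] pointing down, gripper open.
Joint ranges: [-176.03, 176.03], [-82.01, 121.73], [-58.28, 71.71], [-173.87, 95.51], [-174.79, -0.11], [-173.66, 173.66]. Speed limits (degrees/s): [136.94, 136.94, 172.46, 180, 180, 180].

## Interface

Orientations are given as [roll, pitch, yaw] about the fixed x, y, z axes, in that order (R = Rz(yaw) Ry(pitch) Rx(roll)).
In Python, from plant import telemetry, optics, ctrl gives the robot as it stands.
- The arm moves only by the tool servo_tool, never from a script. Its argument "rows" is a list of rows, each a list of 3 entries, a list of its own where there are three numbers: the shift along the tool's x, y, z in m, then the turn, a rotation vector about the tool's x, y, z in units of 6 degrees (1.0 is 6 degrees), then the closure, from 0 (fully open) to 1 (shut). A call has 1 to 20 rows; each row shifts and turns the commanded pose from where the row before left it, along the tool's axes as they then stand; what a row does not reach is not made up. A row lasts 1/12 s, in which the tool goes at most 41.7 mm and 7.16 degrees, less where a joint would pass 70% of its speed; a pose out of reach is approached as far as the arm can. A call is refused whole if a number of a shift passes 0.0417 or a number of a turn 1, either way. A call with a gripper value outside its range is refused whole. The fingers move at their own pace and stop on an object; the grip force is fixed at half the most. Time passes only in rows, so rows that do not move let the fingers close. It gives the time, the measured TCP pose, the force and the opening at its end, in the units of the state.
- telemetry.get_obs(): the state, without advancing time (a new reading comes with each control period).
- optics.snapshot(name): name is "scene" or "top" or "wrist"; returns the picture (384x512x3 uint8, red, green, blue); there is no depth.
- optics.camera_info(name): a dict with "mtx" (3x3 intrinsics, pixels), "D" ([k1, k2, p1, p2, k3] as OpenCV has them; the pictures are not rectified), "rvec" (rotation vector, rad) and "tvec" (3), from world to camera coordinates, as OpenCV has them. Camera axes: x right, y down, z forward; pixel columns grow to the right and rows downward; lengths in m; the calibration is good to about 2 mm. A picture is of the moment at which its call begins: read the wrist's pose just before it. camera_info takes no time and is no camera call; for the wrist camera it gives the pose at the moment of the call.
- ctrl.close_job(): hands the job in, once; it reports no verdict.
The state is a dict: "clock": time; "joint_pos": joint angles; "qvel": joint speeds; "tau": joint torques, N m; "tool_pos": TCP position; "orientation": TCP orientation; "force": force on the tool from outside, world axes, zero at the start; "moment": the same for the moment, N m; "opening": finger opening in m.
Only numpy, scipy, OpenCV 4.12 (cv2) and the standard library are available. Lean on these libraries where they do the work, as an engineer would, in place of code of your own. Each camera call takes 0.05 s, during which the arm holds its last target.

## Task

Pick up the long grey instrument case and set it upright, lengthwise, on the upper end of the sloping roller rack. Let go of it there so that it rolls down on its own until it rests against the stop. Leave the short case and the round tin where they are.

Things in the scene. Friction and masses are not known exactly. Their poses are not given: they have to be found in the camera images.
- long_case_center (a point): Centre of the long closed instrument case: grey plastic, 96 mm long (its x axis) x 56 mm wide (y) x 56 mm high (z), 0.2 to 0.45 kg, either end may lead. It stands on the worktop; this point is half-way up, 28 mm above its underside. Small steel latches on one long side, hinges on the other.
- short_case: The short closed case, a bystander: grey plastic, 60 mm (x) x 56 mm (y) x 42 mm high. Origin at the centre of its underside.
- round_tin: A round steel tin with a lid, a bystander: 57 mm diameter, 46 mm high. Origin at the centre of its underside.
- roller_rack: Fixed roller rack, 320 mm long, 88 mm wide, feet 124 mm. Origin on the worktop under mid-lane; x points downhill to the stop, y across, z up. Roller tops slope down 7 degrees towards +x, 60 mm above the worktop at x = 0. Side rails 76 mm apart rise 5 mm above the rollers. Stop face at x = 148 mm, 28 mm above the rollers; a case against it has its centre near x = 103 mm. The high end is open.
- rack_load (a point): Loading place at the upper end of the roller rack: mid-lane, on the plane of the roller tops, 90 mm uphill of the rack's origin, 71 mm above the worktop; axes as the rack's (not tilted). The case's centre goes over it, its length along the lane. The rollers turn freely: a case let go here starts at once and takes 2 to 4 s to reach the stop.
Mind the look-alikes: they are no part of the job. What is shaped like the part that bears long_case_center but brown or pink is not meant.

How it is judged:
By the outcome, as a careful person would: the job done as asked, in the order asked, and still so for the second after the job is handed in, with the robot touching nothing.
It also fails if it takes over 37 s, if anything falls off the work surface, if the arm or the gripper's body presses on something with over 40 N, if the wrist force passes 120 N, or if a joint passes its speed limit or range.

## Working session

There is one attempt and no reset: what is moved stays moved. The work goes in short steps, Python scripts to look and compute and a tool call to move; the robot and the scene stay as the last step left them, time stands still between calls to the robot, and variables do not carry over. Pictures are saved under pics/ and viewed, and the job is handed in when it is done.

Besides the shell and the picture viewer there is one more tool, called after "Request:" as name([rows], argument=value, ...), one row to a line, values as JSON. servo_tool: Moves the arm, as the interface text tells. Its arguments: {"type":"object","properties":{"rows":{"type":"array"}},"required":["rows"]}

```bash
mkdir -p pics; ls; python3 - <<'E'
from plant import telemetry, optics, ctrl
import cv2
print(telemetry.get_obs())
for n in ("scene","top"):
    im=optics.snapshot(n); cv2.imwrite(f"pics/{n}0.png",im[:,:,::-1]); i=optics.camera_info(n); print(n,i)
E
```

```text
pics
{'clock': 0.0, 'joint_pos': array([-5.92406451e+01,  2.05903796e+01,  6.34577765e-01, -2.12151821e-02,
       -7.01362849e+01, -1.65067713e+01]), 'qvel': array([ 0.02790149,  0.09558967,  0.02003491, -0.02606877,  0.01078786,
        0.04788675]), 'tau': array([ 4.75655488e-04, -5.82716489e+01,  2.93056941e+01,  6.99678987e+00,
        7.00867851e-03, -1.89024017e-04]), 'tool_pos': array([ 0.16604166, -0.65375422,  0.22563727]), 'orientation': array([ 1.79906041e+02, -7.04533023e-03, -1.65754635e+02]), 'force': array([-0.06200942,  0.20878265, -0.62250042]), 'moment': array([-0.00468559,  0.00083911, -0.04424035]), 'opening': 0.08777806646176256}
scene {'mtx': array([[434.31066385,   0.        , 262.18096358],
       [  0.        , 434.31066385, 185.57557585],
       [  0.        ,   0.        ,   1.        ]]), 'D': array([0.02529009, 0.        , 0.        , 0.        , 0.        ]), 'rvec': array([ 0.682387  , -2.4193797 ,  1.43805803]), 'tvec': array([0.40303666, 0.32994665, 0.64968794])}
top {'mtx': array([[348.7140195 ,   0.        , 252.67797244],
       [  0.        , 348.7140195 , 188.44193459],
       [  0.        ,   0.        ,   1.        ]]), 'D': array([-0.01001186,  0.        ,  0.        ,  0.        ,  0.        ]), 'rvec': array([ 2.25266456, -1.94077885,  0.1987984 ]), 'tvec': array([-0.29770575,  0.56738722,  0.81795832])}
```

View pics/scene0.png

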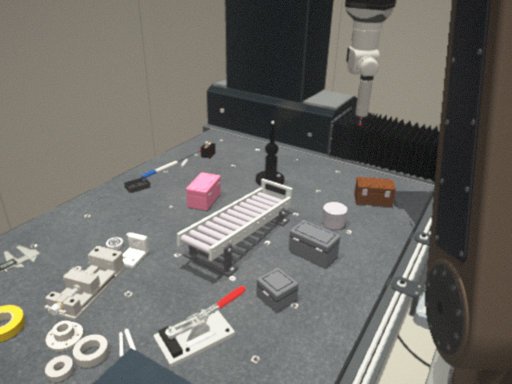

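View pics/top0.png

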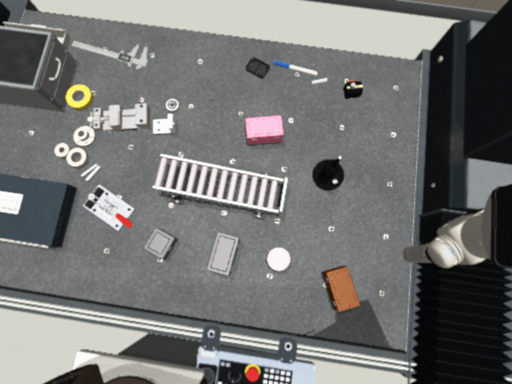

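The scene picture shows the long grey case at about (314,242), the short case at (277,287), the tin at (335,215) and the rack between (185,240) and (290,190). In the top picture the long case is at (224,254), the tin at (279,259) and the rack spans (160,175) to (285,195). Next, enlarged crops and a grid overlay.

```bash
cat > h.py <<'E'
import numpy as np, cv2
from plant import telemetry, optics, ctrl
def ray(name,uv,info=None):
    i=info or optics.camera_info(name)
    R,_=cv2.Rodrigues(i["rvec"]); C=-R.T@i["tvec"]
    p=cv2.undistortPoints(np.array(uv,float).reshape(-1,1,2),i["mtx"],i["D"]).reshape(-1,2)
    return C,(np.c_[p,np.ones(len(p))]@R)
def atz(name,uv,z,info=None):
    C,d=ray(name,uv,info); z=np.broadcast_to(z,len(d))
    return C+d*((z-C[2])/d[:,2])[:,None]
def proj(name,P,info=None):
    i=info or optics.camera_info(name)
    return cv2.projectPoints(np.array(P,float).reshape(-1,1,3),i["rvec"],i["tvec"],i["mtx"],i["D"])[0].reshape(-1,2)
E
python3 - <<'E'
from h import *
for n in("top","scene"):
    print(n,ray(n,[[0,0]])[0])
    for p in [(0,0,0),(.5,0,0),(.5,.2,0),(.5,-.2,0),(.7,0,0),(.166,-.654,.227)]: print(p,proj(n,[p])[0].round())
a=cv2.imread("pics/top0.png"); cv2.imwrite("pics/topA.png",cv2.resize(a[145:285,145:305],None,fx=5,fy=5,interpolation=cv2.INTER_CUBIC)[:600*1+100])
cv2.imwrite("pics/topA.png",cv2.resize(a[145:225,145:305],None,fx=5,fy=5,interpolation=cv2.INTER_CUBIC))
cv2.imwrite("pics/topB.png",cv2.resize(a[215:295,140:300],None,fx=5,fy=5,interpolation=cv2.INTER_CUBIC))
a=cv2.imread("pics/scene0.png"); cv2.imwrite("pics/scA.png",cv2.resize(a[170:300,170:360],None,fx=4,fy=4,interpolation=cv2.INTER_CUBIC))
E
```

```text
top [ 0.42545938 -0.24141982  0.91668619]
(0, 0, 0) [127. 429.]
(0.5, 0, 0) [168. 220.]
(0.5, 0.2, 0) [ 95. 209.]
(0.5, -0.2, 0) [243. 231.]
(0.7, 0, 0) [182. 149.]
(0.166, -0.654, 0.227) [465. 447.]
scene [0.15329676 0.56507698 0.59210292]
(0, 0, 0) [536. 410.]
(0.5, 0, 0) [248. 284.]
(0.5, 0.2, 0) [183. 355.]
(0.5, -0.2, 0) [294. 235.]
(0.7, 0, 0) [171. 251.]
(0.166, -0.654, 0.227) [499. 115.]
```

View pics/topA.png

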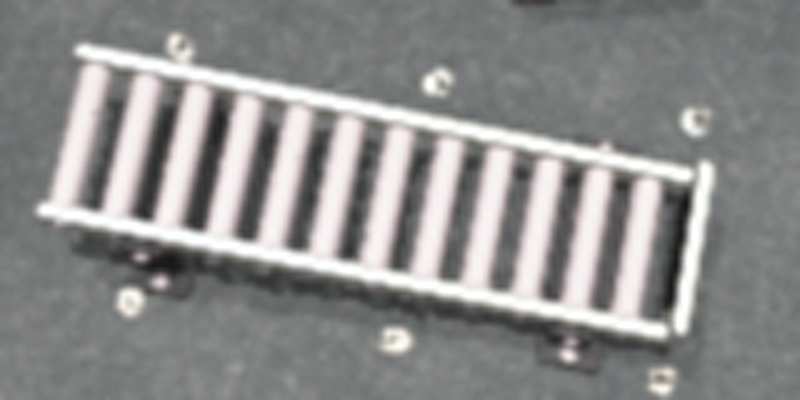

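View pics/topB.png

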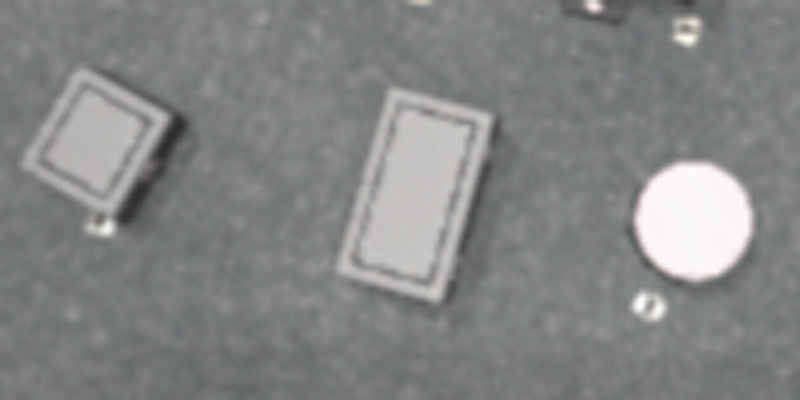

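View pics/scA.png

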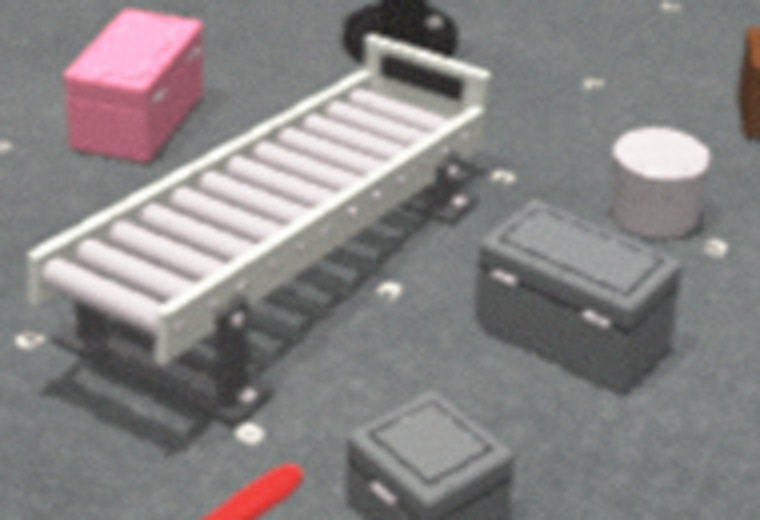

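Top crops: the long case top corners are at crop (393,88), (497,118), (443,302), (337,272). The rail ends are at (80,48), (42,210) on the high side and (690,175), (665,332) beside the stop.

```bash
python3 - <<'E'
from h import *
def cr(l,ox,oy,s=5): return np.array(l,float)/s+[ox,oy]-.4
c=atz("top",cr([(393,88),(497,118),(443,302),(337,272)],140,215),.056)
print(c.round(4)); print("center",c.mean(0),"edges",[np.linalg.norm(c[i]-c[i-1]).round(4) for i in range(4)])
def yaw(v): return np.degrees(np.arctan2(v[1],v[0]))
print("yaw long",yaw(c[2]-c[1]),yaw(c[3]-c[0]),"short edges",yaw(c[1]-c[0]),yaw(c[2]-c[3]))
uv=cr([(80,48),(42,210),(690,175),(665,332)],145,145)
r=atz("top",uv,[.0847,.0847,.047,.047]);print(r.round(4))
hi=(r[0]+r[1])/2;lo=(r[2]+r[3])/2
print("widths",np.linalg.norm(r[0]-r[1]),np.linalg.norm(r[2]-r[3]),"len",np.linalg.norm((lo-hi)[:2]),"yaw",yaw(lo-hi),yaw(r[2]-r[0]),yaw(r[3]-r[1]),yaw(r[0]-r[1])-90,yaw(r[2]-r[3])-90,"hi",hi,"lo",lo)
# stop bar top face centre: z
s=atz("top",cr([(706,162),(682,330)],145,145),.06-.15*np.tan(np.radians(7))+.028); print("stop",s, np.linalg.norm(s[0]-s[1]),yaw(s[0]-s[1])-90,s.mean(0))
# scene check
sc=atz("scene",np.array([(530,203),(683,265),(632,312),(480,248)])/4+[170,170]-.375,.056);print("scene case",sc.round(4),sc.mean(0))
sr=atz("scene",np.array([(32,255),(162,318),(480,112),(370,72)])/4+[170,170]-.375,[.0847,.0847,.047,.047]);print(sr.round(4),sr[:2].mean(0),sr[2:].mean(0))
E
```

```text
[[ 0.4845 -0.1428  0.056 ]
 [ 0.4776 -0.1957  0.056 ]
 [ 0.3872 -0.1838  0.056 ]
 [ 0.3934 -0.131   0.056 ]]
center [ 0.4356825 -0.1633548  0.056    ] edges [np.float64(0.0918), np.float64(0.0533), np.float64(0.0912), np.float64(0.0532)]
yaw long 172.48477467965023 172.6004356061819 short edges -97.41116469258397 -96.75222937786874
[[ 0.6523  0.0289  0.0847]
 [ 0.5684  0.0305  0.0847]
 [ 0.6419 -0.2825  0.047 ]
 [ 0.5596 -0.2807  0.047 ]]
widths 0.08395606630063962 0.08234404872357629 len 0.31142341048066563 yaw -91.76772126046752 -91.91574695566777 -91.61958492869233 -91.11537149200427 -91.26450714059024 hi [0.61034893 0.02971184 0.0847    ] lo [ 0.60074225 -0.28156336  0.047     ]
stop [[ 0.64408801 -0.28844372  0.06958232]
 [ 0.5583067  -0.28773996  0.06958232]] 0.08578419962843022 -90.47005029104676 [ 0.60119736 -0.28809184  0.06958232]
scene case [[ 0.4769 -0.1872  0.056 ]
 [ 0.3823 -0.178   0.056 ]
 [ 0.389  -0.125   0.056 ]
 [ 0.4803 -0.1331  0.056 ]] [ 0.43211292 -0.1558228   0.056     ]
[[ 0.6484  0.0309  0.0847]
 [ 0.5636  0.0375  0.0847]
 [ 0.5532 -0.2748  0.047 ]
 [ 0.6359 -0.2809  0.047 ]] [0.60601066 0.03422211 0.0847    ] [ 0.59457055 -0.27785354  0.047     ]
```

```bash
cat >> h.py <<'E'
from scipy.spatial.transform import Rotation as Ro
def pose():
    o=telemetry.get_obs(); return np.array(o["tool_pos"]),Ro.from_euler("xyz",o["orientation"],degrees=True),o
def rel(tp,trpy):
    p,R,o=pose(); T=Ro.from_euler("xyz",trpy,degrees=True)
    d=R.inv().apply(np.array(tp)-p); r=(R.inv()*T).as_rotvec(degrees=True)/6
    # shift per row when turning evenly is in rotating tool frame
    print("t",o["clock"],"pos",p.round(4),"rpy",o["orientation"].round(2),"open",o["opening"],"F",o["force"].round(1))
    print("shift tool",d.round(4),"rotvec units",r.round(3)); return d,r
E
python3 - <<'E'
from h import *
i=optics.camera_info("wrist"); R,_=cv2.Rodrigues(i["rvec"]); C=-R.T@i["tvec"]
p,T,o=pose()
print(i["mtx"],T.inv().apply(C-p),(T.inv()*Ro.from_matrix(R.T)).as_matrix().round(2))
rel([.4357,-.1634,.226],[180,0,172.5])
E
```

```text
[[306.62777847   0.         250.36601973]
 [  0.         306.62777847 196.5972815 ]
 [  0.           0.           1.        ]] [ 6.72073912e-02  1.42958589e-05 -1.58401641e-01] [[-0.   -0.97 -0.25]
 [ 1.   -0.   -0.  ]
 [ 0.   -0.25  0.97]]
t 0.1 pos [ 0.1661 -0.6538  0.2257] rpy [ 1.7991e+02 -1.0000e-02 -1.6575e+02] open 0.08766275527567774 F [-1.3 -0.1 -1. ]
shift tool [-3.820e-01  4.089e-01  3.000e-04] rotvec units [ 0.014 -0.004  3.625]
```

Request:
servo_tool([
  [[-0.012,0.0128,0],[0,0,0],0],
  [[-0.0239,0.0256,0],[0,0,0],0],
  [[-0.0239,0.0256,0],[0,0,0],0],
  [[-0.0239,0.0256,0],[0,0,0],0],
  [[-0.0239,0.0256,0],[0,0,0],0],
  [[-0.0239,0.0256,0],[0,0,0],0],
  [[-0.0239,0.0256,0],[0,0,0],0],
  [[-0.0239,0.0256,0],[0,0,0],0],
  [[-0.0239,0.0256,0],[0,0,0],0],
  [[-0.0239,0.0256,0],[0,0,0],0],
  [[-0.0239,0.0256,0],[0,0,0],0],
  [[-0.0239,0.0256,0],[0,0,0],0],
  [[-0.0239,0.0256,0],[0,0,0],0],
  [[-0.0239,0.0256,0],[0,0,0],0],
  [[-0.0239,0.0256,0],[0,0,0],0],
  [[-0.0239,0.0256,0],[0,0,0],0],
  [[-0.0114,0.012,0],[0,0,0.9],0],
  [[0,0,0],[0,0,0.9],0],
  [[0,0,0],[0,0,0.9],0],
  [[0,0,0],[0,0,0.92],0],
])

```text
clock: 1.77
tool_pos: [0.4357, -0.1633, 0.2263]
orientation: [180.0, -0.0, 172.3]
force: [0.2, -0.5, -0.8]
opening: 0.0872
```

Request:
servo_tool([
  [[0,0,0],[0,0,0],0],
  [[0,0,0],[0,0,0],0],
  [[0,0,0],[0,0,0],0],
])

```text
clock: 2.02
tool_pos: [0.4355, -0.164, 0.2264]
orientation: [-180.0, -0.0, 172.7]
force: [0.8, 0.7, -0.4]
opening: 0.0879
```

```bash
python3 - <<'E'
from h import *
rel([.4357,-.1634,.226],[180,0,172.5])
i=optics.camera_info("wrist"); im=optics.snapshot("wrist")[:,:,::-1]
import pickle; pickle.dump(i,open("w1.pkl","wb")); print(pose()[2]["qvel"].round(1))
cv2.imwrite("pics/w1.png",im); 
c=np.array([[.4845,-.1428,.056],[.4776,-.1957,.056],[.3872,-.1838,.056],[.3934,-.131,.056]]);print(proj("wrist",c,i).round(1))
E
```

```text
t 2.0167 pos [ 0.4355 -0.164   0.2264] rpy [-1.800e+02 -2.000e-02  1.727e+02] open 0.08787467914435014 F [ 0.8  0.7 -0.4]
shift tool [-0.0001  0.0006  0.0004] rotvec units [-0.    -0.003  0.034]
[-0.  -0.   0.2  0.1  0.  -0.7]
[[274.8 221.2]
 [227.6 221.1]
 [226.4 139.4]
 [276.6 138.8]]
```

View pics/w1.png

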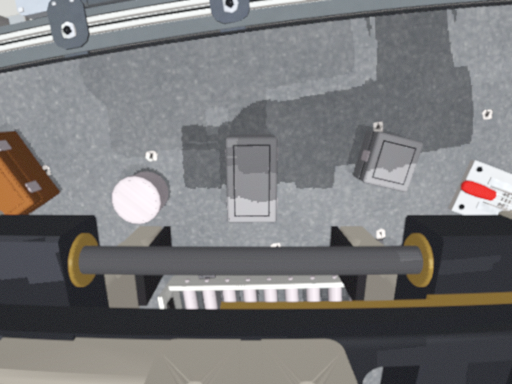

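The wrist picture shows the long case at columns 227–276 and rows 136–222, close to where the top-camera estimate projects. I'll enlarge it.

```bash
python3 - <<'E'
import cv2
a=cv2.imread("pics/w1.png"); cv2.imwrite("pics/w1a.png",cv2.resize(a[130:230,205:305],None,fx=6,fy=6,interpolation=cv2.INTER_CUBIC))
E
```

```text
(no output)
```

View pics/w1a.png

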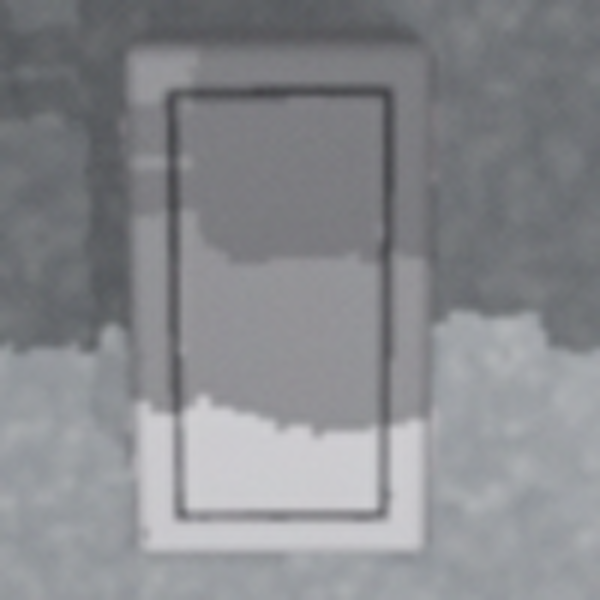

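Enlarged, the case top has its corners at about (128,42), (430,42), (428,550) and (143,552) in the crop.

```bash
python3 - <<'E'
from h import *
import pickle; i=pickle.load(open("w1.pkl","rb"))
uv=np.array([(128,42),(430,42),(428,550),(143,552)])/6+[205,130]-.42
c=atz("wrist",uv,.056,i);print(c.round(4),c.mean(0),[np.linalg.norm(c[k]-c[k-1]).round(4) for k in range(4)])
uv=np.array([(170,92),(390,92),(385,515),(180,515)])/6+[205,130]-.42
d=atz("wrist",uv,.056,i);print(d.mean(0)); 
for q in (c,d):
  for a,b in((0,3),(1,2)): v=q[b]-q[a]; print(np.degrees(np.arctan2(v[1],v[0])))
m=(c.mean(0)+d.mean(0))/2
rel([.4355,-.163,.022],[180,0,172.7])
E
```

```text
[[ 0.3843 -0.1838  0.056 ]
 [ 0.391  -0.1311  0.056 ]
 [ 0.4847 -0.1416  0.056 ]
 [ 0.4783 -0.1949  0.056 ]] [ 0.43458519 -0.16284346  0.056     ] [np.float64(0.0947), np.float64(0.0532), np.float64(0.0943), np.float64(0.0537)]
[ 0.43536913 -0.16314013  0.056     ]
-6.718470966831918
-6.386227226641249
-6.748499357835863
-7.140725974186991
t 2.0667 pos [ 0.4355 -0.1641  0.2265] rpy [-1.8000e+02 -1.0000e-02  1.7267e+02] open 0.08747163821752577 F [ 0.4 -0.1 -0. ]
shift tool [1.000e-04 1.100e-03 2.045e-01] rotvec units [-0.    -0.002 -0.006]
```

Request:
servo_tool([
  [[0,0.001,0.012],[0,0,-0.06],0],
  [[0,0,0.025],[0,0,0],0],
  [[0,0,0.025],[0,0,0],0],
  [[0,0,0.025],[0,0,0],0],
  [[0,0,0.025],[0,0,0],0],
  [[0,0,0.025],[0,0,0],0],
  [[0,0,0.025],[0,0,0],0],
  [[0,0,0.02],[0,0,0],0],
  [[0,0,0.015],[0,0,0],0],
  [[0,0,0.0095],[0,0,0],0],
  [[0,0,0],[0,0,0],0],
])

```text
clock: 2.98
tool_pos: [0.4343, -0.1631, 0.0181]
orientation: [-180.0, -0.2, 173.0]
force: [-1.8, -0.3, -0.0]
opening: 0.0878
```

Request:
servo_tool([
  [[0,0,0],[0,0,0],1],
  [[0,0,0],[0,0,0],1],
  [[0,0,0],[0,0,0],1],
  [[0,0,0],[0,0,0],1],
  [[0,0,0],[0,0,0],1],
  [[0,0,0],[0,0,0],1],
  [[0,0,0],[0,0,0],1],
])

```text
clock: 3.57
tool_pos: [0.4361, -0.1629, 0.0206]
orientation: [180.0, 0.1, 172.9]
force: [-0.7, 1.1, 7.9]
opening: 0.0558
```

Request:
servo_tool([
  [[0,0,-0.01],[0,0,0],1],
  [[0,0,-0.02],[0,0,0],1],
  [[0,0,-0.025],[0,0,0],1],
  [[0,0,-0.025],[0,0,0],1],
  [[0,0,-0.025],[0,0,0],1],
  [[0,0,-0.025],[0,0,0],1],
  [[0,0,-0.02],[0,0,0],1],
  [[0,0,-0.01],[0,0,0],1],
  [[0,0,0],[0,0,0],1],
  [[0,0,0],[0,0,0],1],
])

```text
clock: 4.4
tool_pos: [0.4353, -0.1628, 0.1793]
orientation: [180.0, -0.0, 172.9]
force: [1.1, 0.8, -3.5]
opening: 0.0559
```

```bash
python3 - <<'E'
from h import *
im=optics.snapshot("wrist")[:,:,::-1]; cv2.imwrite("pics/w2.png",im)
rel([.609,-.035,.18],[180,0,-91.5])
print(pose()[2]["joint_pos"].round(1))
E
```

```text
t 4.45 pos [ 0.4348 -0.1628  0.1786] rpy [ 1.7998e+02 -1.1000e-01  1.7287e+02] open 0.055582624220681574 F [-0.5  0.  -3.1]
shift tool [-0.157   0.1484 -0.0016] rotvec units [ 1.8000e-02 -1.2000e-02 -1.5938e+01]
[   3.8    2.8  -28.8   -0.   -58.5 -100.9]
```

View pics/w2.png

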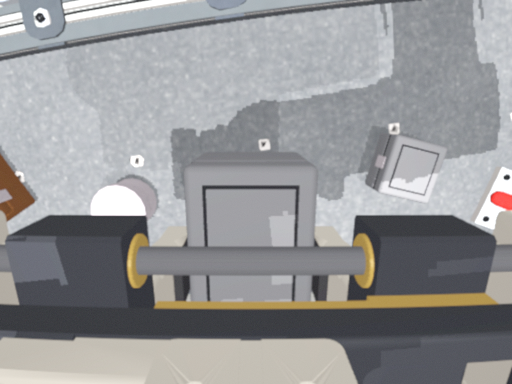

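The case is held: opening 55.9 mm, about 3.5 N of weight. Next: move over the rack's upper end.

Request:
servo_tool([
  [[-0.0085,0.008,0],[0,0,0],1],
  [[-0.0165,0.0156,-0.002],[0,0,-0.5],1],
  [[-0.0165,0.0156,0],[0,0,0.5],1],
  [[-0.0165,0.0156,0],[0,0,0],1],
  [[-0.0165,0.0156,0],[0,0,0],1],
  [[-0.0165,0.0156,0],[0,0,0],1],
  [[-0.0165,0.0156,0],[0,0,0],1],
  [[-0.0165,0.0156,0],[0,0,0],1],
  [[-0.0165,0.0156,0],[0,0,0],1],
  [[-0.0165,0.0156,0],[0,0,0],1],
  [[0,0,0],[0,0,-0.6],1],
  [[0,0,0],[0,0,-0.9],1],
  [[0,0,0],[0,0,-0.9],1],
  [[0,0,0],[0,0,-0.9],1],
  [[0,0,0],[0,0,-0.9],1],
  [[0,0,0],[0,0,-0.9],1],
  [[0,0,0],[0,0,-0.9],1],
  [[0,0,0],[0,0,-0.9],1],
  [[0,0,0],[0,0,-0.9],1],
  [[0,0,0],[0,0,-0.9],1],
])

```text
clock: 6.12
tool_pos: [0.6088, -0.0338, 0.1797]
orientation: [179.9, -0.2, -134.6]
force: [0.9, -0.5, -2.2]
opening: 0.0559
```

Request:
servo_tool([
  [[0,0,0],[0,0,-0.9],1],
  [[0,0,0],[0,0,-0.9],1],
  [[0,0,0],[0,0,-0.9],1],
  [[0,0,0],[0,0,-0.9],1],
  [[0,0,0],[0,0,-0.9],1],
  [[0,0,0],[0,0,-0.9],1],
  [[0,0,0],[0,0,-0.9],1],
  [[0,0,0],[0,0,-0.9],1],
  [[0,0,0],[0,0,0],1],
  [[0,0,0],[0,0,0],1],
])

```text
clock: 6.95
tool_pos: [0.6089, -0.0339, 0.1803]
orientation: [179.9, -0.0, -91.9]
force: [-0.8, 0.1, -2.4]
opening: 0.0559
```

```bash
python3 - <<'E'
from h import *
import pickle
i=optics.camera_info("wrist"); pickle.dump(i,open("w3.pkl","wb"))
im=optics.snapshot("wrist")[:,:,::-1]; cv2.imwrite("pics/w3.png",im)
cv2.imwrite("pics/w3a.png",cv2.resize(im[0:200,150:380],None,fx=3,fy=3,interpolation=cv2.INTER_CUBIC))
im=optics.snapshot("top")[:,:,::-1]; cv2.imwrite("pics/t3.png",im)
rel([.609,-.035,.18],[180,0,-91.5])
print(pose()[2]["joint_pos"].round(1))
E
```

```text
t 7.05 pos [ 0.609 -0.034  0.181] rpy [ 1.7991e+02 -2.0000e-02 -9.1870e+01] open 0.05558027193343152 F [-0.4 -0.6 -2.9]
shift tool [ 0.001 -0.     0.001] rotvec units [ 0.015 -0.004 -0.061]
[ 15.1  16.4 -11.5  -0.  -62.2 -17. ]
```

View pics/w3.png

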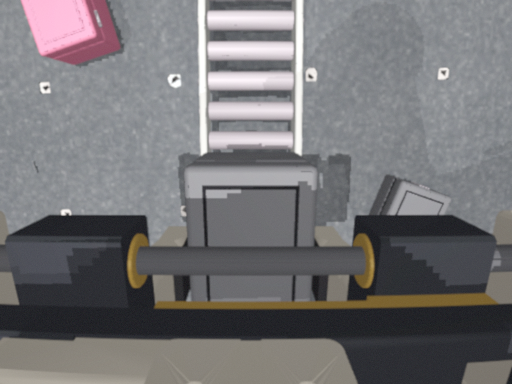

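View pics/w3a.png

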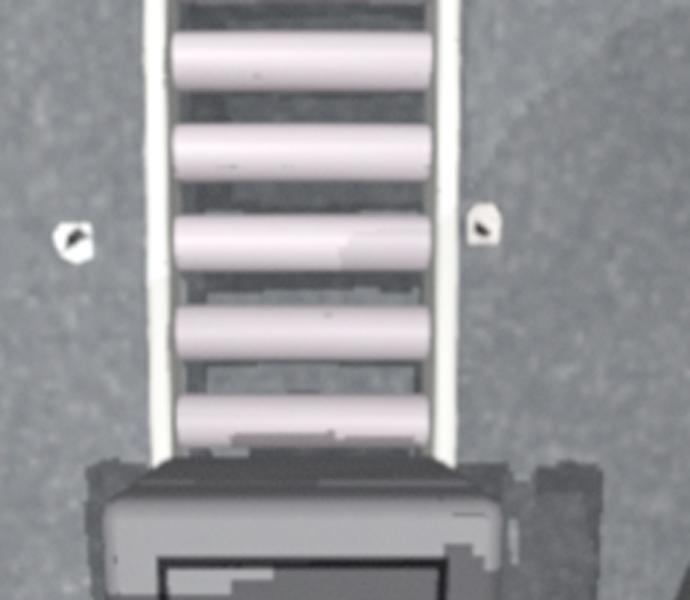

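```bash
python3 - <<'E'
from h import *
import pickle
i=pickle.load(open("w3.pkl","rb"))
uv=np.array([(152,450),(456,450),(143,20),(461,20)])/3+[150,0]-.33
z=np.full(4,.065)
for k in range(3):
    P=atz("wrist",uv,z,i); x=-(P[:,1]+.134); z=.065-x*np.tan(np.radians(7))
print(P.round(4)); a,b=P[:2].mean(0),P[2:].mean(0);v=b-a
print(a,b,"yaw",np.degrees(np.arctan2(v[1],v[0])),"width",np.linalg.norm(P[0]-P[1]),np.linalg.norm(P[2]-P[3]))
# rollers: rows in wrist crop and top crop
u=np.array([(302,61),(302,152),(302,243),(302,333),(302,419)])/3+[150,0]-.33
z=np.full(5,.06)
for k in range(3):
    Q=atz("wrist",u,z,i); z=.06+(Q[:,1]+.134)*np.tan(np.radians(7))
print("rollers wrist",Q[:,:2].round(4))
t=np.array([(80,137),(131,145),(183,156),(235,165),(287,175),(338,185),(390,195),(441,204),(491,217),(541,228),(589,238),(638,248)])/5+145-.4
z=np.full(12,.06)
for k in range(3):
    Q=atz("top",t,z); z=.06+(Q[:,1]+.134)*np.tan(np.radians(7))
print("rollers top",Q[:,:2].round(4), "mean",Q.mean(0))
rel([.608,-.043,.181],[180,0,-91.5])
E
```

```text
[[ 0.6499 -0.0757  0.0722]
 [ 0.5623 -0.0728  0.0725]
 [ 0.647  -0.1941  0.0576]
 [ 0.5585 -0.1911  0.058 ]]
[ 0.60610501 -0.07427867  0.07233176] [ 0.60272101 -0.19258526  0.05781782] yaw -91.63841977062657 width 0.0877116289585509 0.08851480896237307
rollers wrist [[ 0.603  -0.1827]
 [ 0.6039 -0.1576]
 [ 0.6047 -0.1324]
 [ 0.6056 -0.1071]
 [ 0.6064 -0.0827]]
rollers top [[ 0.6085  0.0213]
 [ 0.6089 -0.0037]
 [ 0.6079 -0.0297]
 [ 0.6078 -0.0556]
 [ 0.6073 -0.0817]
 [ 0.6067 -0.1074]
 [ 0.6061 -0.1337]
 [ 0.606  -0.1596]
 [ 0.6037 -0.1854]
 [ 0.6025 -0.2112]
 [ 0.6016 -0.236 ]
 [ 0.6007 -0.2614]] mean [ 0.6056499  -0.12032802  0.06167265]
t 7.05 pos [ 0.609 -0.034  0.181] rpy [ 1.7991e+02 -2.0000e-02 -9.1870e+01] open 0.05558027193343152 F [-0.4 -0.6 -2.9]
shift tool [ 0.009   0.0007 -0.    ] rotvec units [ 0.015 -0.004 -0.061]
```

View pics/t3.png

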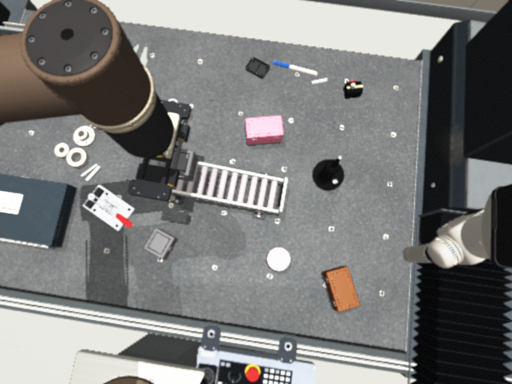

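```bash
python3 - <<'E'
from h import *
L=np.array([.6072,-.044,.0711]); R=Ro.from_euler("xyz",[180,7,-91.6],degrees=True); n=-R.as_matrix()[:,2]
print(n)
rel(L+(.0203+.015)*n,[180,7,-91.6])
p,T,o=pose(); print("in tilted frame",R.inv().apply(L+.0353*n-p))
E
```

```text
[-0.00340279 -0.12182183  0.99254615]
t 7.05 pos [ 0.609 -0.034  0.181] rpy [ 1.7991e+02 -2.0000e-02 -9.1870e+01] open 0.05558027193343152 F [-0.4 -0.6 -2.9]
shift tool [0.0143 0.0013 0.0748] rotvec units [ 0.013 -1.17  -0.045]
in tilted frame [0.02335874 0.00153549 0.07252209]
```

Request:
servo_tool([
  [[0,0,0],[0,-0.3,0],1],
  [[0,0,0],[0,-0.4,-0.045],1],
  [[0,0,0],[0.013,-0.3,0],1],
  [[0,0,0],[0,-0.17,0],1],
  [[0.004,0.0005,0.01],[0,0,0],1],
  [[0.0055,0.0005,0.0175],[0,0,0],1],
  [[0.006,0.0005,0.0175],[0,0,0],1],
  [[0.005,0,0.0175],[0,0,0],1],
  [[0.0029,0,0.01],[0,0,0],1],
  [[0,0,0],[0,0,0],1],
  [[0,0,0],[0,0,0],1],
  [[0,0,0],[0,0,0],1],
])

```text
clock: 8.05
tool_pos: [0.6082, -0.0484, 0.1081]
orientation: [-179.8, 7.0, -91.4]
force: [1.7, 0.3, -1.9]
opening: 0.0558
```

```bash
python3 - <<'E'
from h import *
L=np.array([.6072,-.044,.0711]); R=Ro.from_euler("xyz",[180,7,-91.6],degrees=True); n=-R.as_matrix()[:,2]
rel(L+(.0203)*n,[180,7,-91.6])
for c in("scene","wrist"):
    im=optics.snapshot(c)[:,:,::-1]; cv2.imwrite(f"pics/{c}4.png",im)
    if c=="scene": cv2.imwrite("pics/s4a.png",cv2.resize(im[140:290,150:350],None,fx=4,fy=4,interpolation=cv2.INTER_CUBIC))
E
```

```text
t 8.05 pos [ 0.6082 -0.0484  0.1081] rpy [-179.84    7.    -91.41] open 0.055828404609587455 F [ 1.7  0.3 -1.9]
shift tool [0.0002 0.0012 0.0169] rotvec units [-0.023 -0.001  0.032]
```

View pics/s4a.png

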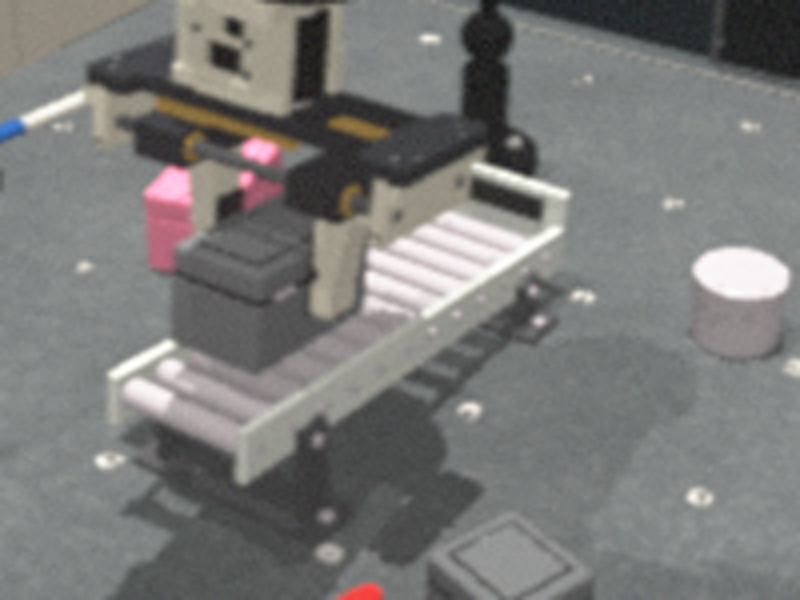

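View pics/wrist4.png

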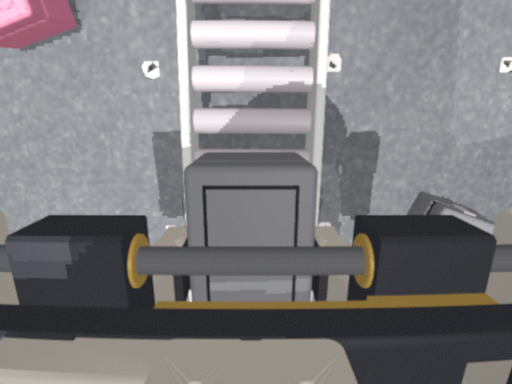

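The scene and wrist pictures show the case aligned with the lane and parallel to the rollers, just above them. I'll lower it slowly.

Request:
servo_tool([
  [[0,0.0005,0.004],[0,0,0.03],1],
  [[0,0.0005,0.005],[0,0,0],1],
  [[0,0,0.003],[0,0,0],1],
  [[0,0,0.001],[0,0,0],1],
  [[0,0,0],[0,0,0],1],
  [[0,0,0],[0,0,0],1],
  [[0,0,0],[0,0,0],1],
])

```text
clock: 8.73
tool_pos: [0.6067, -0.0469, 0.0944]
orientation: [-179.9, 7.0, -91.6]
force: [-0.4, -0.1, -3.0]
opening: 0.0557
```

Request:
servo_tool([
  [[0,0,0.001],[0,0,0],1],
  [[0,0,0.001],[0,0,0],1],
  [[0,0,0],[0,0,0],1],
  [[0,0,0],[0,0,0],1],
])

```text
clock: 9.07
tool_pos: [0.6065, -0.0466, 0.0923]
orientation: [-179.9, 7.0, -91.6]
force: [-0.5, 0.3, -3.5]
opening: 0.0558
```

```bash
python3 - <<'E'
from h import *
L=np.array([.6072,-.044,.0711]); R=Ro.from_euler("xyz",[180,7,-91.6],degrees=True); n=-R.as_matrix()[:,2]
rel(L+(.0203)*n,[180,7,-91.6])
im=optics.snapshot("scene")[:,:,::-1]
cv2.imwrite("pics/s5a.png",cv2.resize(im[140:290,150:350],None,fx=4,fy=4,interpolation=cv2.INTER_CUBIC))
E
```

```text
t 9.0667 pos [ 0.6065 -0.0466  0.0923] rpy [-179.93    7.02  -91.61] open 0.055754774330140186 F [-0.5  0.3 -3.5]
shift tool [-0.0001 -0.0006  0.0011] rotvec units [-0.011  0.003 -0.002]
```

View pics/s5a.png

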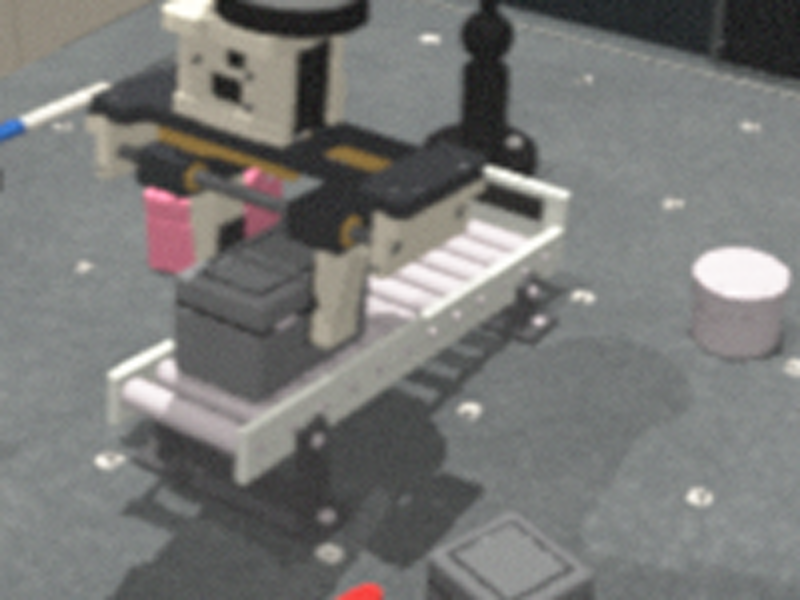

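Request:
servo_tool([
  [[0,0,0.0005],[0,0,0],1],
  [[0,0,0.0005],[0,0,0],1],
  [[0,0,0],[0,0,0],1],
  [[0,0,0],[0,0,0],1],
])

```text
clock: 9.45
tool_pos: [0.6066, -0.0465, 0.0914]
orientation: [-179.9, 7.0, -91.6]
force: [-0.9, 0.0, -2.5]
opening: 0.0554
```

Request:
servo_tool([
  [[0,0,0.0005],[0,0,0],1],
  [[0,0,0],[0,0,0],1],
  [[0,0,0],[0,0,0],1],
  [[0,0,0],[0,0,0],1],
])

```text
clock: 9.78
tool_pos: [0.6066, -0.0466, 0.0913]
orientation: [-179.9, 7.0, -91.6]
force: [-2.1, -1.3, 4.0]
opening: 0.0557
```

The force changed sign to +4 N, so the case is on the rollers. Releasing, then retreating straight back.

Request:
servo_tool([
  [[0,0,0],[0,0,0],0],
  [[0,0,0],[0,0,0],0],
  [[0,0,0],[0,0,0],0],
  [[0,0,0],[0,0,0],0],
  [[0,0,0],[0,0,0],0],
])

```text
clock: 10.2
tool_pos: [0.6066, -0.0464, 0.0908]
orientation: [-179.9, 7.0, -91.6]
force: [0.5, 0.2, 0.0]
opening: 0.0833
```

```bash
python3 - <<'E'
from h import *
rel([0,0,0],[180,0,0])
im=optics.snapshot("scene")[:,:,::-1]
cv2.imwrite("pics/s6a.png",cv2.resize(im[140:290,150:350],None,fx=4,fy=4,interpolation=cv2.INTER_CUBIC))
im=optics.snapshot("wrist")[:,:,::-1]
cv2.imwrite("pics/w6.png",im)
E
```

```text
t 10.2 pos [ 0.6066 -0.0464  0.0908] rpy [-179.93    7.02  -91.61] open 0.0832920928538038 F [0.5 0.2 0. ]
shift tool [-0.018   0.6078  0.0929] rotvec units [ -0.944   0.9   -15.248]
```

View pics/s6a.png

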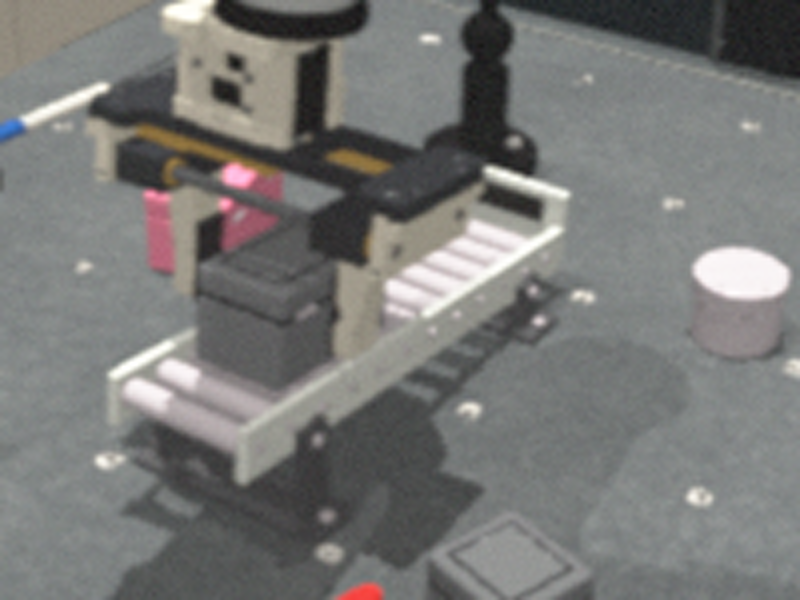

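View pics/w6.png

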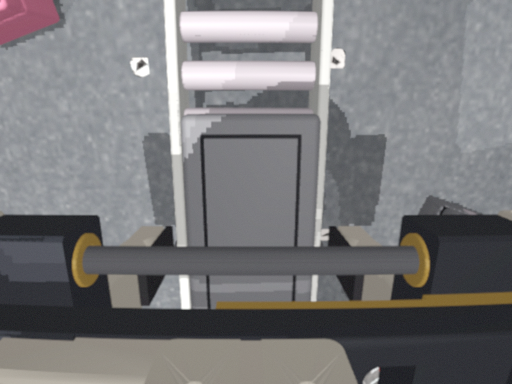

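The fingers are clear and the case is already rolling, straight in the lane. I'll lift away and wait.

Request:
servo_tool([
  [[0,0,-0.01],[0,0,0],0],
  [[0,0,-0.02],[0,0,0],0],
  [[0,0,-0.025],[0,0,0],0],
  [[0,0,-0.025],[0,0,0],0],
  [[0,0,-0.025],[0,0,0],0],
  [[0,0,-0.015],[0,0,0],0],
  [[0,0,0],[0,0,0],0],
  [[0,0,0],[0,0,0],0],
  [[0,0,0],[0,0,0],0],
  [[0,0,0],[0,0,0],0],
  [[0,0,0],[0,0,0],0],
  [[0,0,0],[0,0,0],0],
  [[0,0,0],[0,0,0],0],
  [[0,0,0],[0,0,0],0],
  [[0,0,0],[0,0,0],0],
  [[0,0,0],[0,0,0],0],
  [[0,0,0],[0,0,0],0],
  [[0,0,0],[0,0,0],0],
  [[0,0,0],[0,0,0],0],
  [[0,0,0],[0,0,0],0],
])

```text
clock: 11.97
tool_pos: [0.606, -0.0611, 0.21]
orientation: [-179.9, 7.0, -91.6]
force: [0.2, 0.3, -0.8]
opening: 0.0875
```

Request:
servo_tool([
  [[0,0,0],[0,0,0],0],
  [[0,0,0],[0,0,0],0],
  [[0,0,0],[0,0,0],0],
  [[0,0,0],[0,0,0],0],
  [[0,0,0],[0,0,0],0],
  [[0,0,0],[0,0,0],0],
  [[0,0,0],[0,0,0],0],
  [[0,0,0],[0,0,0],0],
  [[0,0,0],[0,0,0],0],
  [[0,0,0],[0,0,0],0],
  [[0,0,0],[0,0,0],0],
  [[0,0,0],[0,0,0],0],
  [[0,0,0],[0,0,0],0],
  [[0,0,0],[0,0,0],0],
  [[0,0,0],[0,0,0],0],
  [[0,0,0],[0,0,0],0],
  [[0,0,0],[0,0,0],0],
  [[0,0,0],[0,0,0],0],
  [[0,0,0],[0,0,0],0],
  [[0,0,0],[0,0,0],0],
])

```text
clock: 13.63
tool_pos: [0.606, -0.0611, 0.21]
orientation: [-179.9, 7.0, -91.6]
force: [0.6, -0.0, -0.8]
opening: 0.0877
```

Request:
servo_tool([
  [[0,0,0],[0,0,0],0],
  [[0,0,0],[0,0,0],0],
  [[0,0,0],[0,0,0],0],
  [[0,0,0],[0,0,0],0],
  [[0,0,0],[0,0,0],0],
  [[0,0,0],[0,0,0],0],
  [[0,0,0],[0,0,0],0],
  [[0,0,0],[0,0,0],0],
  [[0,0,0],[0,0,0],0],
  [[0,0,0],[0,0,0],0],
])

```text
clock: 14.47
tool_pos: [0.606, -0.0611, 0.21]
orientation: [-179.9, 7.0, -91.6]
force: [0.9, -0.7, 0.2]
opening: 0.0876
```

```bash
python3 - <<'E'
from h import *
im=optics.snapshot("scene")[:,:,::-1]
cv2.imwrite("pics/s7a.png",cv2.resize(im[140:290,150:350],None,fx=4,fy=4,interpolation=cv2.INTER_CUBIC))
im=optics.snapshot("top")[:,:,::-1]
cv2.imwrite("pics/t7a.png",cv2.resize(im[145:295,140:300],None,fx=4,fy=4,interpolation=cv2.INTER_CUBIC))
E
```

```text
(no output)
```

View pics/s7a.png

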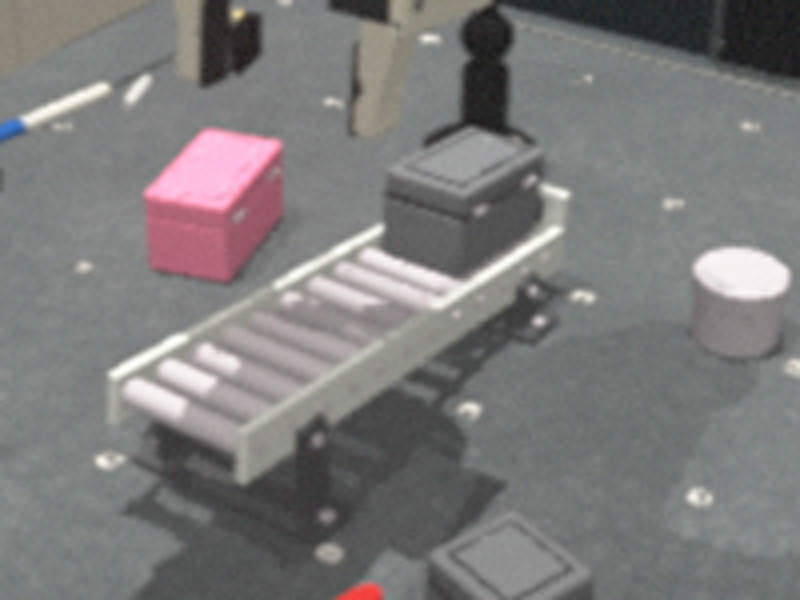

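View pics/t7a.png

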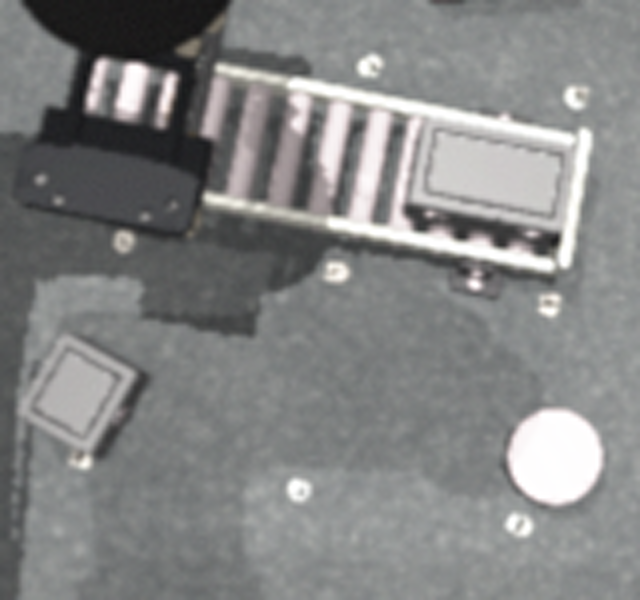

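The case sits upright against the stop, with the short case and tin where they were. One more check, that it's at rest.

Request:
servo_tool([
  [[0,0,0],[0,0,0],0],
  [[0,0,0],[0,0,0],0],
  [[0,0,0],[0,0,0],0],
  [[0,0,0],[0,0,0],0],
  [[0,0,0],[0,0,0],0],
  [[0,0,0],[0,0,0],0],
])

```text
clock: 15.07
tool_pos: [0.606, -0.0611, 0.21]
orientation: [-179.9, 7.0, -91.6]
force: [-0.5, -0.0, -1.1]
opening: 0.0879
```

```bash
python3 - <<'E'
from h import *
im=optics.snapshot("top")[:,:,::-1]
b=cv2.resize(im[145:295,140:300],None,fx=4,fy=4,interpolation=cv2.INTER_CUBIC)
a=cv2.imread("pics/t7a.png"); d=cv2.absdiff(a,b).max(2); print("diff whole/case",d.mean(),d[110:260,400:600].mean(),d[110:260,400:600].max())
c=atz("top",np.array([(425,115),(577,137),(562,225),(413,203)])/4+[140,145]-.375,[.108,.096,.096,.108]); print(c.round(4),c.mean(0))
o=cv2.imread("pics/top0.png")
for n,(x0,y0,x1,y1) in dict(short=(143,225,180,262),tin=(263,243,295,275)).items():
    r=cv2.phaseCorrelate(cv2.cvtColor(o[y0:y1,x0:x1],6).astype("f"),cv2.cvtColor(im[y0:y1,x0:x1].copy(),6).astype("f")); print(n,r)
print(ctrl.close_job(), telemetry.get_obs()["clock"])
E
```

```text
diff whole/case 1.4022317708333334 1.1809 5
[[ 0.629  -0.1907  0.108 ]
 [ 0.632  -0.283   0.096 ]
 [ 0.5771 -0.2811  0.096 ]
 [ 0.5749 -0.1919  0.108 ]] [ 0.60323243 -0.23666553  0.102     ]
short ((-0.1007474488178417, -0.039334792029944055), 1.0607331170141696)
tin ((-0.15071879233216734, 0.04980248139499999), 0.8764699893072248)
the job is handed in; nothing more can be done
the job is handed in; nothing more can be done
```

The long grey case is resting upright against the rack's stop, and the job was handed in at about 15 s. I gripped it across its width and carried it to the rack's upper end. There I tilted it to the 7° slope, lowered it until it touched the rollers (about +4 N) and let go; it rolled down on its own.

**Last checks**
- **Case at rest:** two top pictures about 0.6 s apart show no movement. Its centre measures about 103 mm downhill of my estimated rack origin, which matches the expected resting place.
- **Bystanders:** the short case and the tin each shifted under 0.2 pixel from the first picture, so they were not moved.
- **Robot:** the gripper is open and clear of everything, with its TCP 0.21 m up.
- **Disagreement:** early on, the scene camera placed things 5 to 8 mm away from the top camera. I relied on the top and wrist cameras, which agreed to about 1 to 2 mm.

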